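# Seat a moulding in the joiner's jig and snap the toggle clamp shut

### The arm

A 6-joint arm with a two-finger parallel gripper is mounted at the origin on the work surface. World frame = base frame: x ahead of the robot, y to its left, z up, the work surface at z = 0. Lengths are in mm, angles in rad, forces in N, time in s.
With the tool pointing down it reaches from about 275 to 750 mm from the base axis. Payload 10.2 kg.
Tool frame: the origin (TCP) lies on the mounting face of the last link; the fingertips stand 166 mm ahead of it and the grasp point (between the pads) lies 147 mm ahead of it; z points along the fingers, y is the direction in which the jaws open and shut (so a half turn about z gives the same grasp; the last joint's range is limited). The gripper opens to 88 mm and grips with 3 to 60 N. Pads are 18 mm wide; open, the fingers measure 123 mm over their backs; the gripper's body (75 mm by 187 mm) begins 45 mm behind the grasp point.
Start: joints at [1.062, 0.313, 1.498, -0, 1.331, -0.223], TCP at [148.024, 503.708, 404.72] pointing down, gripper open.
Joint ranges: [-2.94, 2.94], [-0.97, 2.17], [0.19, 2.56], [-1.23, 4.37], [0.02, 3.11], [-2.88, 2.88]. Speed limits (rad/s): [2.39, 2.39, 3.01, 3.14, 3.14, 3.14].

### API

Orientations are given as a unit quaternion [w, x, y, z].
In Python, from cell import arm gives the robot as it stands.
- The arm moves only by the tool drive_tool, never from a script. Its arguments are lists of equal length, an entry for each row: "offset": the shift along the tool's x, y, z as a fraction of full scale, a list of three; "turn": the turn about the tool's z as a fraction of full scale; "gripper": the opening in per cent of the stroke, from 0 (shut) to 100 (fully open). A call has 1 to 12 rows; each row is the pose to reach, as a shift and turn from the pose commanded when the call began, along the tool's axes at that moment; what a row does not reach only later rows make up. Full scale, the value 1, is 12 cm for a shift and 120 degrees for a turn. A row lasts 1/10 s, in which the tool goes at most 50 mm and 8.59 degrees, less where a joint would pass 70% of its speed; a pose out of reach is approached as far as the arm can. A call with a number of a shift or a turn outside -1 to 1 is refused whole. A call with a gripper value outside its range is refused whole. The fingers move at their own pace and stop on an object; "force" is the grip in N (left out, the last holds). Time passes only in rows, so rows that repeat a pose let the fingers close. It gives the time, the measured TCP pose, the force and the opening at its end, in the units of the state.
- arm.get_obs(): the state, without advancing time (a new reading comes with each control period).
- arm.grab_frame(name): name is "scene" or "side" or "wrist"; returns (picture, depth): 384x512x3 uint8, red, green, blue; 384x512 float32, mm along the optical axis (not along the pixel's ray), 0 where there is no reading.
- arm.get_calibration(name): a dict with "fx", "fy", "cx", "cy" (pixels), "rvec" (rotation vector, rad) and "tvec" (3), from world to camera coordinates, as OpenCV has them. Camera axes: x right, y down, z forward; pixel columns grow to the right and rows downward; lengths in mm; the calibration is good to about 2 mm. A picture is of the moment at which its call begins: read the wrist's pose just before it. get_calibration takes no time and is no camera call; for the wrist camera it gives the pose at the moment of the call.
- arm.job_done(): hands the job in, once; it reports no verdict.
The state is a dict: "t": time; "joint_positions": joint angles; "joint_vel": joint speeds; "effort": joint torques, N m; "position": TCP position; "tool_rot": TCP orientation; "contact_force": force on the tool from outside, world axes, zero at the start; "ft_torque": the same for the moment, N m; "grip_width": finger opening in mm.
Only numpy, scipy, OpenCV 4.12 (cv2) and the standard library are available. Lean on these libraries where they do the work, as an engineer would, in place of code of your own. Each camera call takes 0.05 s, during which the arm holds its last target.

### The job

Push the pine moulding that lies in the jig's channel gently along until it sits firmly home against the black rubber face of the end stop, then push the red lever of the toggle clamp down with a fingertip until it snaps over centre and stays locked. Leave the moulding clamped against the stop, never press hard on the stop or the clamp (25 N is too much) and leave the other things on the bench and the jig where they are.

Things in the scene. Friction and masses are not known exactly. Their poses are not given: they have to be found in the camera images.
- jig: brown wooden board 260 x 390 x 18 mm, fixed, its yaw varies; origin on the bench, board x -85..175, y -240..150, top z 18. Channel 45 mm wide along y between pale fences 18 mm high, centred at x -30, y -50..90; bare board before its open -y end, end stop at its +y end. Steel toggle clamp at x 15..75, y -30..30, to z 72; lever to +x, raised hold-down arm to -x over the channel, to z 125
- blank: the moulding to clamp: pine strip 42 (x) x 180 (y) x 22 mm (z), 0.25 to 0.45 kg, lying along the channel with 1.5 mm play either side; origin at the centre of its underside, +y end towards the stop: push it along its +y. It starts 15 to 80 mm short of the stop, its -y end out of the channel. Sliding it takes 1 to 5 N
- blank_tail (a point): centre of the moulding's -y end face (the end to push on), 11 mm above the moulding's underside
- stop_block: blue end-stop block 50 x 40 x 34 mm, fixed on the jig board at jig x -30, y 115; origin at the centre of its underside, axes as the jig's. A steel nose with a black rubber face (30 wide, 20 high) sticks out of its -y face by 6 to 36 mm, set anew each time, not measured: its face lies 26 to 56 mm from this origin and must be felt. The rubber gives 1 mm per 10 N, nothing else gives
- clamp_lever (a joint): red-gripped lever: 0 = open, 1.05 rad above level towards jig +x; 0.97 = shut, 0.08 rad above level. Swings down in the jig's x-z plane. Its spring resists with 0.75 Nm at 0 (9 N near the tip), falling evenly to none at 0.62; short of that it springs back, beyond it snaps shut on a hard stop and stays, and the hold-down arm's sprung rubber pad presses on the moulding
- lever_pivot (a point): pivot of the clamp lever, jig x 50, y 0, z 62 mm
- lever_tip (a point): centre of the round end of the lever's red grip, 100 mm from the pivot along the lever; the grip is a round bar 18 mm thick over the outer 58 mm of the lever (its end cap reaches 9 mm past this point)
- offcut: bystander: small plain pine block 35 x 55 x 22 mm lying on the jig board beside the clamp; origin at the centre of its underside
- long_strip: bystander: loose pine moulding 42 x 260 x 22 mm on the bench to the robot's right; origin at the centre of its underside, y along it
- short_strip: bystander: loose pine moulding 42 x 220 x 22 mm on the bench to the robot's left; origin at the centre of its underside, y along it
- glue: bystander: yellow glue bottle, 64 mm across, 170 mm tall, red cap, to the robot's right; origin at its base
- jar: bystander: amber glass jar with a steel cap, 72 mm across, 90 mm tall, to the robot's right; origin at its base
- mug: bystander: blue mug, 76 mm across, 90 mm tall, to the robot's left; origin at its base
- screwdriver: bystander: screwdriver with a blue handle lying on the bench to the robot's right, about 220 mm long; lies along its x
- hammer: bystander: hammer with a dark wooden handle lying on the bench to the robot's left, about 300 mm long; lies along its x
Things that resemble listed ones, but are neither listed nor needed, are in the scene too. What is shaped like the blank but purple is not meant.

How it is judged:
By the outcome, as a careful person would: the job done as asked, in the order asked, and still so for the second after the job is handed in, with the robot touching nothing.
It also fails if it takes over 58 s, if anything falls off the work surface, if the arm or the gripper's body presses on something with over 40 N, if the wrist force passes 120 N, or if a joint passes its speed limit or range.

## Working session

There is one attempt and no reset: what is moved stays moved. The work goes in short steps, Python scripts to look and compute and a tool call to move; the robot and the scene stay as the last step left them, time stands still between calls to the robot, and variables do not carry over. Pictures are saved under pics/ and viewed, and the job is handed in when it is done.

Besides the shell and the picture viewer there is one more tool, called after "Emit:" in YAML: its name, and indented under it one key for each argument. drive_tool: Moves the arm, as the interface text tells. Shift numbers are shares of 12 cm and turn numbers shares of 120 degrees, none past 1 either way. Its arguments: {"type":"object","properties":{"offset":{"type":"array"},"turn":{"type":"array"},"gripper":{"type":"array"},"force":{"type":"number"}},"required":["offset","turn","gripper"]}

```bash
mkdir -p pics; ls; python3 - <<'E'
from cell import arm
import cv2,numpy as np
print(arm.get_obs())
for n in ["scene","side","wrist"]:
    c=arm.get_calibration(n); print(n,c)
    p,d=arm.grab_frame(n)
    np.savez(f"pics/{n}0.npz",p=p,d=d,**{k:np.array(v) for k,v in c.items()})
    cv2.imwrite(f"pics/{n}0.png",p[:,:,::-1])
E
```

```text
pics
{'t': 0.0, 'joint_positions': array([ 1.06158802e+00,  3.13460222e-01,  1.49841593e+00, -9.54199889e-06,
        1.33100637e+00, -2.23381003e-01]), 'joint_vel': array([-0.00097539, -0.00058806, -0.00022257,  0.00045854,  0.00066777,
        0.00017506]), 'effort': array([-1.32351757e-03, -4.02196634e+01, -2.52276760e+01,  6.94056298e-02,
        3.51288531e-02, -8.63643527e-05]), 'position': array([148.01113229, 503.67032808, 404.16366644]), 'tool_rot': array([-2.26661852e-04,  1.42426508e-01,  9.89805170e-01, -6.03808483e-04]), 'contact_force': array([ 0.25526935,  0.91387542, -0.06840762]), 'ft_torque': array([ 0.02566098, -0.00169116, -0.00366092]), 'grip_width': 88.11542373501646}
scene {'fx': 367.8419036223138, 'fy': 367.8419036223138, 'cx': 256.4233890614174, 'cy': 198.03027890084783, 'rvec': array([ 2.11482997,  0.80913808, -0.39328669]), 'tvec': array([-376.11458688, -127.11431231, 1550.23621529])}
side {'fx': 436.5863750966219, 'fy': 436.5863750966219, 'cx': 253.30883000690585, 'cy': 187.09651518411488, 'rvec': array([ 2.33647389, -0.8388301 ,  0.27708709]), 'tvec': array([-393.26849178,  342.4165622 , 1537.39484074])}
wrist {'fx': 326.7719890201837, 'fy': 326.7719890201837, 'cx': 254.63155425908352, 'cy': 195.38893741425767, 'rvec': array([-2.31783195, -1.73572453, -0.25440697]), 'tvec': array([-523.6417629 ,  -40.99311528,  390.05266513])}
```

View pics/scene0.png

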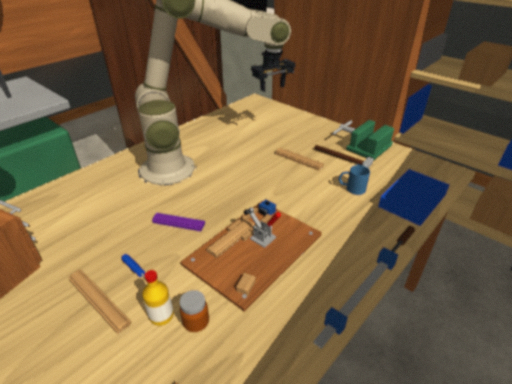

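View pics/side0.png

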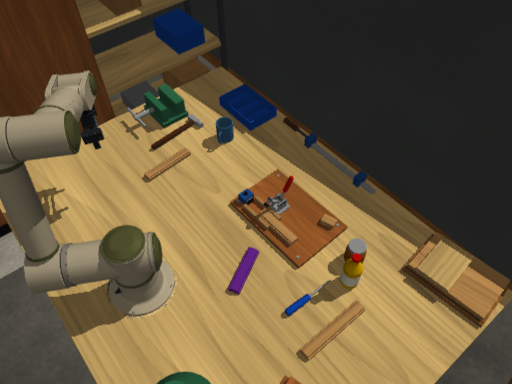

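View pics/wrist0.png

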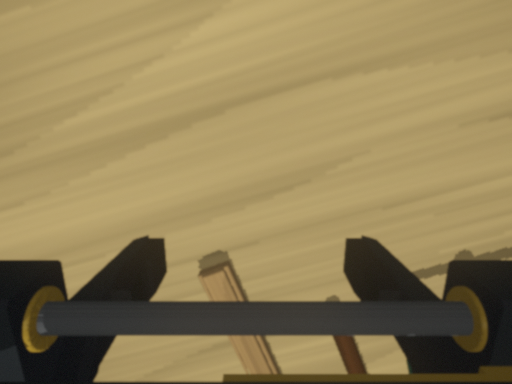

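The jig (brown board) is around (252,250) in scene and (290,215) in side. The stop (blue) is at scene (267,208) and side (246,196), and the lever is up (red). The pine strip lying in the channel on the board, at scene (230,238) and side (278,226), is the blank. The purple strip and the strips on the bench are not. I'll enlarge to confirm.

```bash
cat > h.py <<'E'
import numpy as np,cv2
def load(f):
    z=np.load(f); return z
def cam(z):
    R=cv2.Rodrigues(z['rvec'])[0]; return R,z['tvec'].reshape(3),float(z['fx']),float(z['fy']),float(z['cx']),float(z['cy'])
def onz(z,u,v,h):
    R,t,fx,fy,cx,cy=cam(z); o=-R.T@t; d=R.T@np.array([(u-cx)/fx,(v-cy)/fy,1]); return o+d*(h-o[2])/d[2]
def dep(z,u,v):
    R,t,fx,fy,cx,cy=cam(z); D=z['d'][int(round(v)),int(round(u))]; return R.T@(np.array([(u-cx)/fx,(v-cy)/fy,1])*D-t)
def proj(z,P):
    R,t,fx,fy,cx,cy=cam(z); P=np.atleast_2d(P); c=P@R.T+t; return np.c_[c[:,0]/c[:,2]*fx+cx,c[:,1]/c[:,2]*fy+cy]
E
python3 - <<'E'
from h import *
for n,(x0,y0,w,h) in dict(scene=(175,190,155,116),side=(222,162,140,105)).items():
    z=load(f'pics/{n}0.npz'); c=z['p'][y0:y0+h,x0:x0+w,::-1]
    cv2.imwrite(f'pics/{n}0c.png',cv2.resize(c,None,fx=5,fy=5,interpolation=cv2.INTER_CUBIC))
E
```

```text
(no output)
```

View pics/scene0c.png

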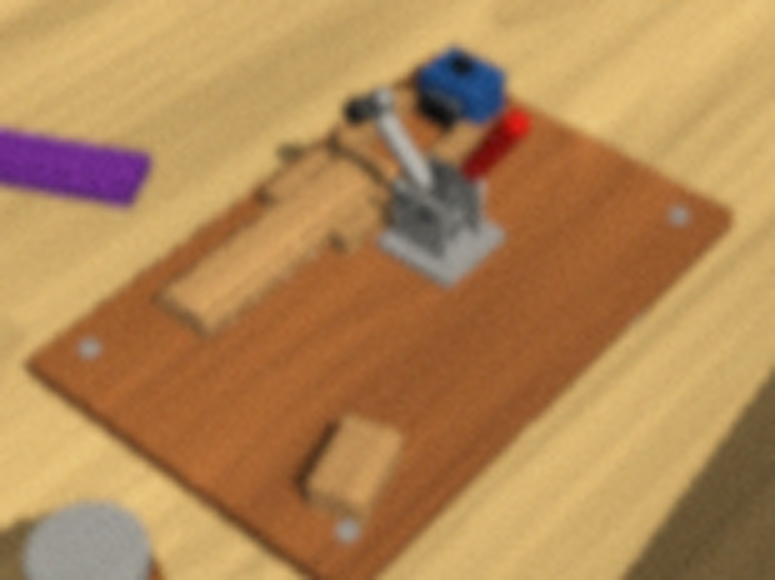

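View pics/side0c.png

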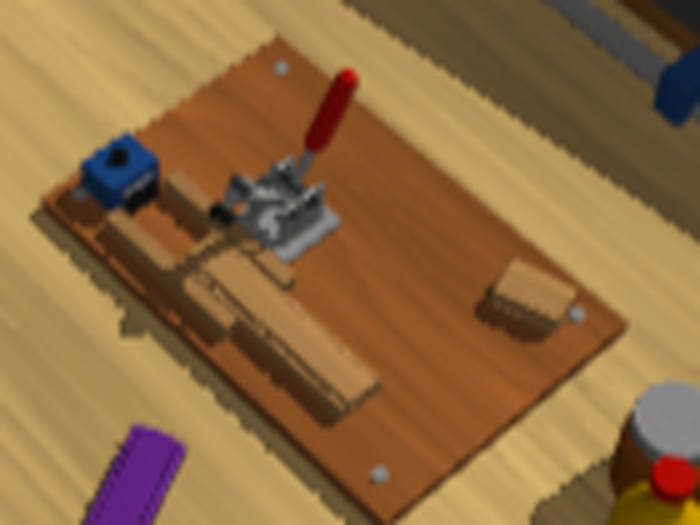

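```bash
cat > fit.py <<'E'
from h import *
from scipy.optimize import least_squares
zs=load('pics/scene0.npz'); zd=load('pics/side0.npz')
d=lambda a,b:(222+(a+.5)/5-.5,162+(b+.5)/5-.5)
s=lambda a,b:(175+(a+.5)/5-.5,190+(b+.5)/5-.5)
obs=[(zd,(-85,150,18),d(43,200)),(zd,(175,150,18),d(280,37)),(zd,(175,-240,18),d(627,324)),
(zs,(-85,-240,18),s(27,363)),(zs,(175,150,18),s(733,215)),(zd,(-85,-240,18),d(390,520))]
def W(p,P):
    c,s_=np.cos(p[2]),np.sin(p[2]); P=np.atleast_2d(P); return np.c_[p[0]+c*P[:,0]-s_*P[:,1],p[1]+s_*P[:,0]+c*P[:,1],P[:,2]]
if __name__=="__main__":
    for z,P,uv in obs: print(P,onz(z,*uv,P[2]).round(1), dep(z,*uv).round(0))
    f=lambda p:np.concatenate([(proj(z,W(p,P))[0]-uv) for z,P,uv in obs])
    best=min((least_squares(f,[500,0,a]) for a in (-2,-1,0,1,2,3)),key=lambda r:r.cost)
    p=best.x;print(p,best.cost,best.fun.round(1))
    np.save('jig.npy',p)
    J=lambda w:((w[0]-p[0])*np.cos(p[2])+(w[1]-p[1])*np.sin(p[2]),-(w[0]-p[0])*np.sin(p[2])+(w[1]-p[1])*np.cos(p[2]),w[2])
    # blank tail end top corners (z=40)
    for n,z,uv in [('side tail R',zd,d(380,383)),('side tail L',zd,d(340,407)),('scene tail L',zs,s(160,297)),('scene tail R',zs,s(208,320))]:
        print(n,np.round(J(onz(z,*uv,40)),1), np.round(J(dep(z,*uv)),1))
    for n,z,uv in [('side lever tip',zd,d(349,74)),('scene lever tip',zs,s(519,122))]:
        print(n,np.round(J(dep(z,*uv)),1))
    print('expected tip jig',50+100*np.cos(1.05),0,62+100*np.sin(1.05))
    # overlay
    def ln(im,z,pts,col,x0,y0):
        q=(proj(z,W(p,pts))-[x0,y0]+.5)*5-.5
        cv2.polylines(im,[q.round().astype(int).reshape(-1,1,2)],True,col,1)
    for n,z,x0,y0 in (('scene',zs,175,190),('side',zd,222,162)):
        im=cv2.imread(f'pics/{n}0c.png')
        ln(im,z,[(-85,-240,18),(175,-240,18),(175,150,18),(-85,150,18)],(0,255,0),x0,y0)
        ln(im,z,[(-52.5,-50,36),(-7.5,-50,36),(-7.5,90,36),(-52.5,90,36)],(255,255,0),x0,y0)
        ln(im,z,[(-55,95,52),(-5,95,52),(-5,135,52),(-55,135,52)],(255,255,255),x0,y0)
        ln(im,z,[(50,0,62),(50+100*np.cos(1.05),0,62+100*np.sin(1.05))],(0,255,255),x0,y0)
        cv2.imwrite(f'pics/{n}0o.png',im)
E
python3 fit.py
```

```text
(-85, 150, 18) [453.5  79.   18. ] [452.  77.  21.]
(175, 150, 18) [711.9  87.8  18. ] [722.  99.   1.]
(175, -240, 18) [ 722.7 -299.    18. ] [ 735. -292.   -2.]
(-85, -240, 18) [ 471. -308.   18.] [ 469. -307.   16.]
(175, 150, 18) [715.4  85.3  18. ] [713.  89.  14.]
(-85, -240, 18) [ 470.5 -306.7   18. ] [ 475. -303.    7.]
[ 5.44541214e+02 -6.59316921e+01  3.49177645e-02] 2.275871944074725 [-0.1 -0.4  0.1 -0.6  1.1 -0.6 -0.8 -0.4  0.5 -0.9 -0.1  0.8]
side tail R [ -17.7 -160.9   40. ] [ -13.4 -157.3   31.3]
side tail L [ -53.9 -156.1   40. ] [ -49.3 -152.1   30.2]
scene tail L [ -43.3 -163.2   40. ] [ -49.1 -158.4   32.4]
scene tail R [  -7.3 -158.    40. ] [ -11.9 -153.9   33.6]
side lever tip [100.2   1.  155.4]
scene lever tip [103.2  -0.8 154.4]
expected tip jig 99.7571047891727 0 148.7423225594017
```

View pics/scene0o.png

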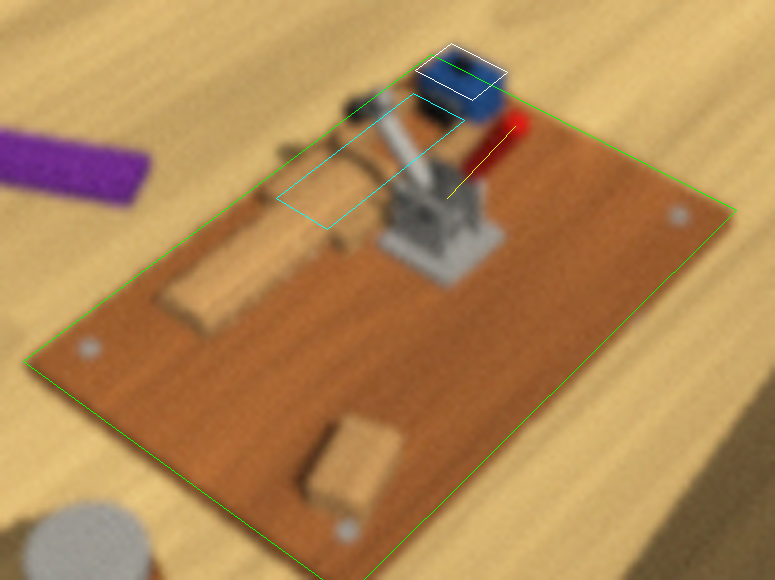

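View pics/side0o.png

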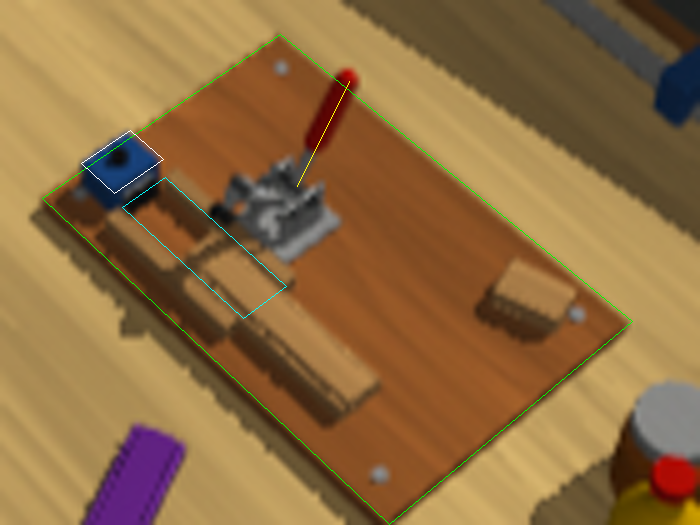

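The crop confirms the blank: the pine strip in the channel, with its tail near scene crop (185,310) and side crop (360,395). In jig coordinates the tail is at about y −157 and x −30, and the lever tip agrees with the given geometry. Next I move above the jig for a wrist view.

Emit:
drive_tool:
  offset:
    - [-0.3,-0.3,0]
    - [-0.6,-0.6,0]
    - [-0.9,-0.9,0]
    - [-0.92,-0.92,0]
    - [-0.92,-0.92,0]
  turn: [0,0,0,0,0]
  gripper: [0,0,0,0,0]
  force: 20

```text
t: 0.65
position: [223.3, 366.1, 404.9]
tool_rot: [0.0, 0.144, 0.99, 0.0]
contact_force: [0.2, 0.3, -0.4]
grip_width: 50.2
```

Emit:
drive_tool:
  offset:
    - [-0.3,-0.3,0]
    - [-0.6,-0.6,0]
    - [-0.9,-0.9,0]
    - [-0.92,-0.92,0]
    - [-0.92,-0.92,0]
  turn: [0,0,0,0,0]
  gripper: [0,0,0,0,0]

```text
t: 1.15
position: [298.0, 229.8, 404.8]
tool_rot: [-0.0, 0.143, 0.99, 0.0]
contact_force: [0.1, 0.9, -0.4]
grip_width: 10.2
```

Emit:
drive_tool:
  offset:
    - [-0.3,-0.3,0]
    - [-0.6,-0.6,0]
    - [-0.9,-0.9,0]
    - [-0.92,-0.92,0]
    - [-0.92,-0.92,0]
  turn: [0,0,0,0,0]
  gripper: [0,0,0,0,0]

```text
t: 1.65
position: [372.8, 93.5, 404.5]
tool_rot: [-0.0, 0.142, 0.99, 0.0]
contact_force: [-0.7, -0.3, -0.3]
grip_width: 0.5
```

Emit:
drive_tool:
  offset:
    - [-0.3,-0.3,0]
    - [-0.6,-0.6,0]
    - [-0.9,-0.9,0]
    - [-0.92,-0.92,0]
    - [-0.92,-0.92,0]
  turn: [0,0,0,0,0]
  gripper: [0,0,0,0,0]

```text
t: 2.15
position: [447.6, -42.9, 404.3]
tool_rot: [-0.001, 0.142, 0.99, 0.0]
contact_force: [-0.6, 0.1, 0.9]
grip_width: 0.5
```

Emit:
drive_tool:
  offset:
    - [-0.3,-0.3,0]
    - [-0.6,-0.6,0]
    - [-0.9,-0.9,0]
    - [-0.92,-0.92,0]
    - [-0.92,-0.92,0]
    - [-0.92,-0.92,0]
    - [-0.92,-0.92,0]
    - [-0.92,-0.92,0]
    - [-0.92,-0.92,0]
    - [-0.92,-0.92,0]
  turn: [0.07,0.14,0.21,0.28,0.35,0.42,0.49,0.56,0.597,0.597]
  gripper: [0,0,0,0,0,0,0,0,0,0]

```text
t: 3.15
position: [522.4, -178.3, 405.0]
tool_rot: [-0.0, 0.694, 0.72, 0.0]
contact_force: [-0.7, 0.4, -0.5]
grip_width: 0.7
```

```bash
cat > grab.py <<'E'
import sys
from cell import arm
import cv2,numpy as np
tag=sys.argv[1]
for n in sys.argv[2:]:
    c=arm.get_calibration(n); p,d=arm.grab_frame(n)
    np.savez(f"pics/{n}{tag}.npz",p=p,d=d,**{k:np.array(v) for k,v in c.items()})
    cv2.imwrite(f"pics/{n}{tag}.png",cv2.resize(p[:,:,::-1],None,fx=1.5,fy=1.5,interpolation=cv2.INTER_CUBIC))
o=arm.get_obs();print(o['t'],o['position'].round(1),o['tool_rot'].round(4),o['joint_positions'].round(2),o['contact_force'].round(2))
E
python3 grab.py 1 wrist
```

```text
3.2 [ 522.4 -178.8  405. ] [-1.00e-04  6.93e-01  7.21e-01  2.00e-04] [-0.54  0.37  1.41  0.    1.36 -0.58] [-0.26 -0.24  0.67]
```

View pics/wrist1.png

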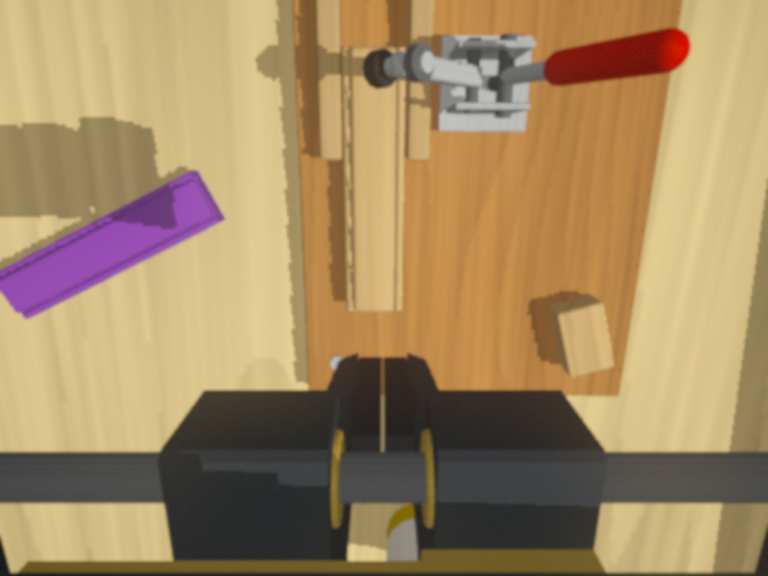

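Wrist view: the blank's tail edge is at (376,311), the fence ends at (330,158) and (420,158), the board's −y edge at row 394, and the red lever tip at (675,48).

```bash
cat > fit2.py <<'E'
from fit import *
zw=load('pics/wrist1.npz')
w=lambda a,b:((a+.5)/1.5-.5,(b+.5)/1.5-.5)
# (jig partial) lines/pts
pts=[((-7.5,-50,36),w(405,158)),((-52.5,-50,36),w(343,158)),((175,-240,18),w(619,395)),((97.26+.0,0,151),None)]
pts=[((-7.5,-50,36),w(405,159)),((-52.5,-50,36),w(343,159)),((175,-240,18),w(619,396)),((-85,-240,18),w(307,391))]
for P,uv in pts: print(P,onz(zw,*uv,P[2]).round(1),dep(zw,*uv).round(0))
f=lambda p:np.concatenate([(proj(zw,W(p,P))[0]-uv) for P,uv in pts])
r=least_squares(f,np.load('jig.npy'));p=r.x;print('wrist jig',p,r.fun.round(1))
J=lambda w:np.array(((w[0]-p[0])*np.cos(p[2])+(w[1]-p[1])*np.sin(p[2]),-(w[0]-p[0])*np.sin(p[2])+(w[1]-p[1])*np.cos(p[2]),w[2]))
for u in (348,402): q=onz(zw,*w(u,311),40); print('tail',q.round(1),J(q).round(1))
print('tip exp',proj(zw,W(p,[(99.8,0,148.7)]))*1.5, 'dep',J(dep(zw,*w(672,50))).round(1))
np.save('jig2.npy',p)
im=cv2.imread('pics/wrist1.png')
def ln(pts,col):
    q=proj(zw,W(p,pts))*1.5+.25; cv2.polylines(im,[q.round().astype(int).reshape(-1,1,2)],True,col,1)
ln([(-85,-240,18),(175,-240,18),(175,150,18),(-85,150,18)],(0,255,0))
ln([(-52.5,-50,36),(-7.5,-50,36),(-7.5,90,36),(-52.5,90,36)],(255,255,0))
ln([(15,-30,18),(75,-30,18),(75,30,18),(15,30,18)],(255,255,255))
ln([(50,0,62),(50+100*np.cos(1.05),0,62+100*np.sin(1.05))],(0,255,255))
cv2.imwrite('pics/wrist1o.png',im)
E
python3 fit2.py
```

```text
(-7.5, -50, 36) [ 536.5 -113.    36. ] [ 537. -113.   19.]
(-52.5, -50, 36) [ 493.9 -114.7   36. ] [ 493. -115.   20.]
(175, -240, 18) [ 725.8 -297.5   18. ] [ 735. -306.    2.]
(-85, -240, 18) [ 465.3 -302.7   18. ] [ 509. -146.  309.]
wrist jig [ 5.43861982e+02 -6.25019895e+01  2.75101368e-02] [ 1.2 -0.3 -1.1 -0.8 -0.4  0.1  0.1  1.5]
tail [ 499.5 -223.5   40. ] [ -48.8 -159.7   40. ]
tail [ 539.7 -222.    40. ] [  -8.6 -159.3   40. ]
tip exp [[666.4504502   49.16114967]] dep [ 97.2  -1.8 158. ]
```

View pics/wrist1o.png

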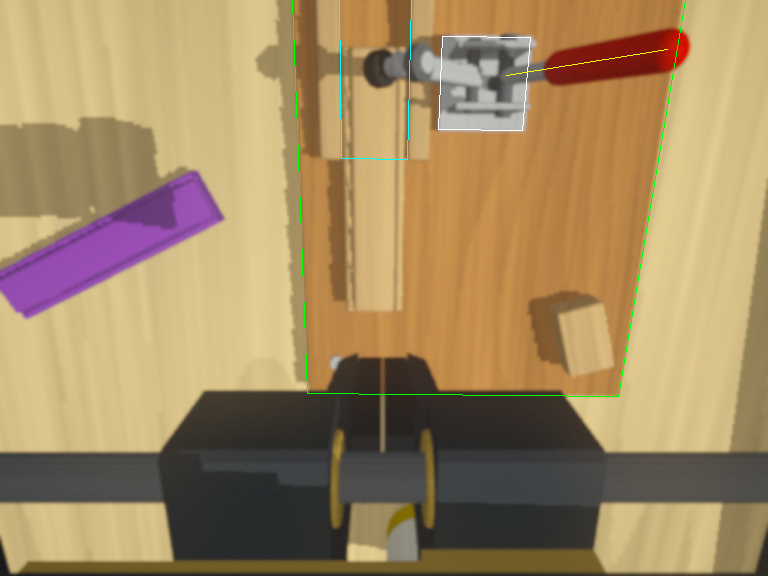

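```bash
python3 - <<'E'
from fit import *
for n,u,v in (('glue cap',151,275),('glue body',153,300),('jar cap',193,299)): print(n,dep(zs,u,v).round(0))
for n,u,v in (('glue cap',356,258),('jar cap',356,247)): print(n,dep(zd,u,v).round(0))
E
```

```text
glue cap [ 573. -454.  169.]
glue body [ 589. -473.  105.]
jar cap [ 649. -399.   89.]
glue cap [ 565. -455.  167.]
jar cap [ 640. -404.   90.]
```

Emit:
drive_tool:
  offset:
    - [-0.3,-0.02,0.2]
    - [-0.6,-0.04,0.5]
    - [-0.62,-0.04,0.8]
    - [-0.62,-0.04,0.95]
    - [-0.62,-0.04,0.95]
  turn: [0,0,0,0,0]
  gripper: [0,0,0,0,0]

```text
t: 3.7
position: [519.8, -254.6, 288.4]
tool_rot: [-0.003, 0.694, 0.72, -0.0]
contact_force: [-0.3, 0.4, -0.2]
grip_width: 0.5
```

Emit:
drive_tool:
  offset:
    - [0,0,0.3]
    - [0,0,0.5]
    - [0,0,0.7]
    - [0,0,0.8]
    - [0,0,0.83]
    - [0,0,0.83]
    - [0,0,0.83]
  turn: [0,0,0,0,0,0,0]
  gripper: [0,0,0,0,0,0,0]

```text
t: 4.4
position: [520.2, -256.1, 192.5]
tool_rot: [0.001, 0.695, 0.719, 0.0]
contact_force: [0.5, -0.9, -0.1]
grip_width: 0.4
```

```bash
python3 grab.py 2 wrist side
```

```text
4.5 [ 520.1 -256.1  192.3] [9.000e-04 6.947e-01 7.193e-01 1.000e-04] [-0.66  0.67  1.54  0.    0.92 -0.69] [-0.65 -0.75 -0.02]
```

View pics/wrist2.png

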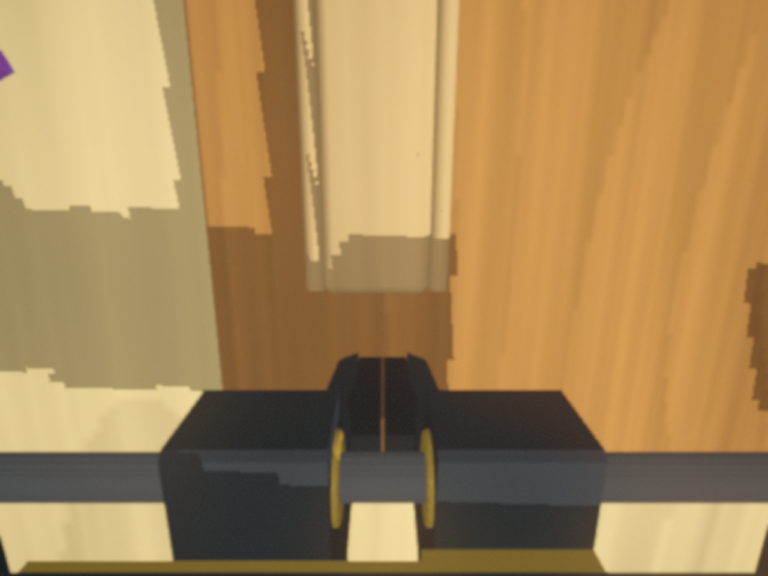

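View pics/side2.png

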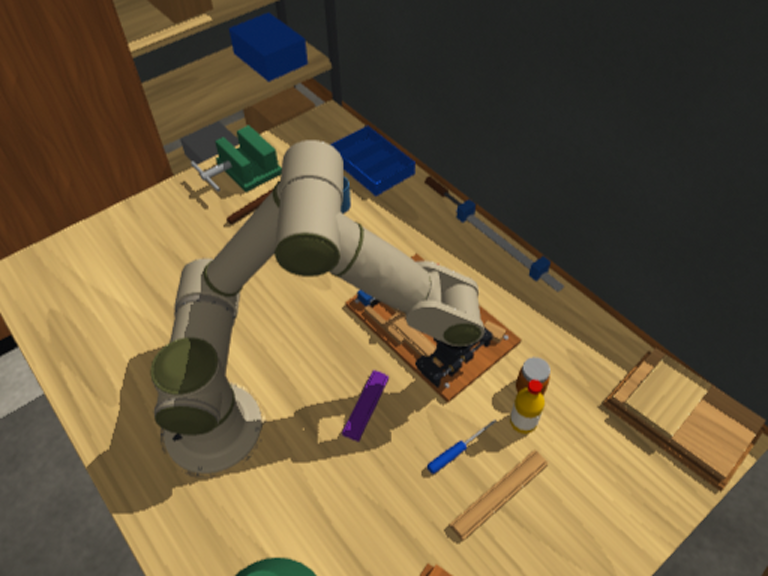

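The fingers are centred on the tail, gap about 20 mm. Approach and slow push, staying short of the earliest possible stop position.

Emit:
drive_tool:
  offset:
    - [0.03,0,0]
    - [0.06,0,0]
    - [0.09,0,0]
    - [0.11,0,0]
    - [0.13,0,0]
    - [0.14,0,0]
    - [0.15,0,0]
    - [0.16,0,0]
    - [0.17,0,0]
    - [0.18,0,0]
    - [0.19,0,0]
    - [0.2,0,0]
  turn: [0,0,0,0,0,0,0,0,0,0,0,0]
  gripper: [0,0,0,0,0,0,0,0,0,0,0,0]

```text
t: 5.7
position: [519.0, -232.1, 191.1]
tool_rot: [0.0, 0.695, 0.719, -0.0]
contact_force: [-0.5, -2.1, -1.6]
grip_width: 1.0
```

Emit:
drive_tool:
  offset:
    - [0.01,0,0]
    - [0.02,0,0]
    - [0.03,0,0]
    - [0.04,0,0]
    - [0.05,0,0]
    - [0.06,0,0]
    - [0.07,0,0]
    - [0.08,0,0]
    - [0.09,0,0]
    - [0.1,0,0]
  turn: [0,0,0,0,0,0,0,0,0,0]
  gripper: [0,0,0,0,0,0,0,0,0,0]

```text
t: 6.7
position: [518.5, -220.0, 191.1]
tool_rot: [-0.0, 0.695, 0.719, 0.0]
contact_force: [-0.6, -2.3, -1.5]
grip_width: 0.7
```

Pushing with about 2 N of friction. Contact came where predicted.

Emit:
drive_tool:
  offset:
    - [0.01,0,0]
    - [0.02,0,0]
    - [0.03,0,0]
    - [0.04,0,0]
    - [0.05,0,0]
    - [0.06,0,0]
    - [0.07,0,0]
    - [0.08,0,0]
    - [0.09,0,0]
    - [0.1,0,0]
    - [0.11,0,0]
    - [0.12,0,0]
  turn: [0,0,0,0,0,0,0,0,0,0,0,0]
  gripper: [0,0,0,0,0,0,0,0,0,0,0,0]

```text
t: 7.9
position: [518.0, -205.6, 191.1]
tool_rot: [0.0, 0.695, 0.719, 0.0]
contact_force: [0.6, -2.6, -1.2]
grip_width: 0.6
```

```bash
python3 grab.py 3 wrist scene side; python3 - <<'E'
from h import *
for n,(x0,y0,w,h) in dict(scene=(175,190,155,116),side=(222,162,140,105)).items():
    z=load(f'pics/{n}3.npz'); c=z['p'][y0:y0+h,x0:x0+w,::-1]
    cv2.imwrite(f'pics/{n}3c.png',cv2.resize(c,None,fx=5,fy=5,interpolation=cv2.INTER_CUBIC))
E
```

```text
8.05 [ 518.  -205.5  191.1] [-2.000e-04  6.947e-01  7.193e-01  1.000e-04] [-0.59  0.64  1.62  0.    0.89 -0.62] [ 0.24 -0.09  0.07]
```

View pics/wrist3.png

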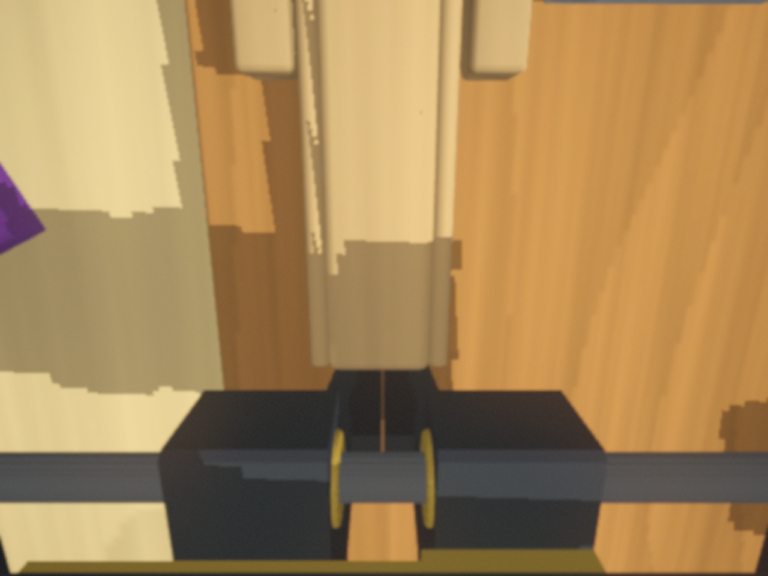

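View pics/scene3c.png

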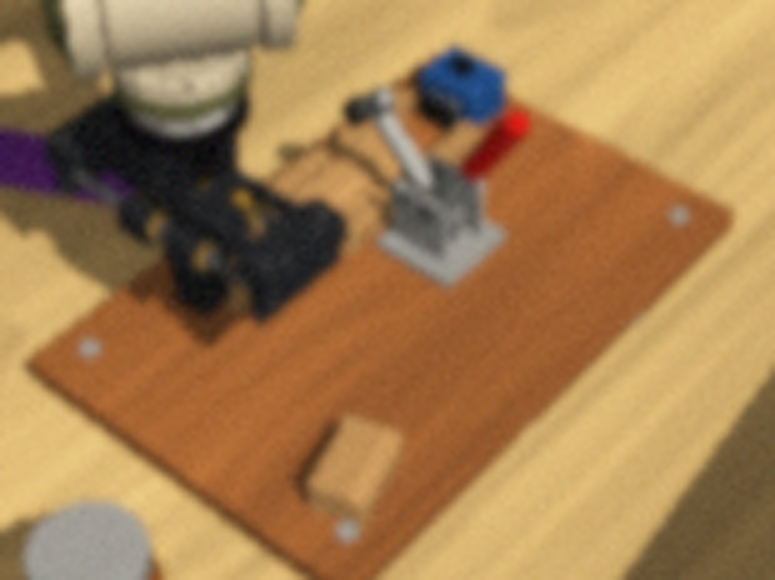

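View pics/side3c.png

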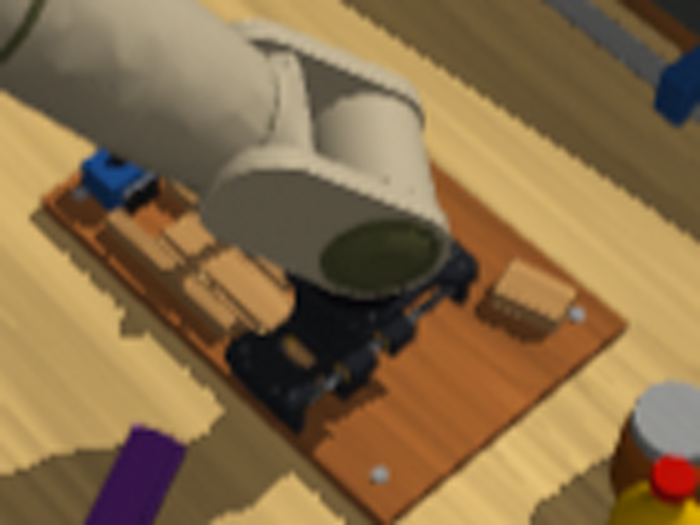

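```bash
python3 - <<'E'
from h import *
a=[]
for n,(x0,y0) in dict(scene=(240,192),side=(234,186)).items():
    z=load(f'pics/{n}3.npz'); c=z['p'][y0:y0+34,x0:x0+44,::-1]
    c=cv2.resize(c,None,fx=16,fy=16,interpolation=cv2.INTER_CUBIC)
    cv2.imwrite(f'pics/{n}3e.png',c)
E
```

```text
(no output)
```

View pics/scene3e.png

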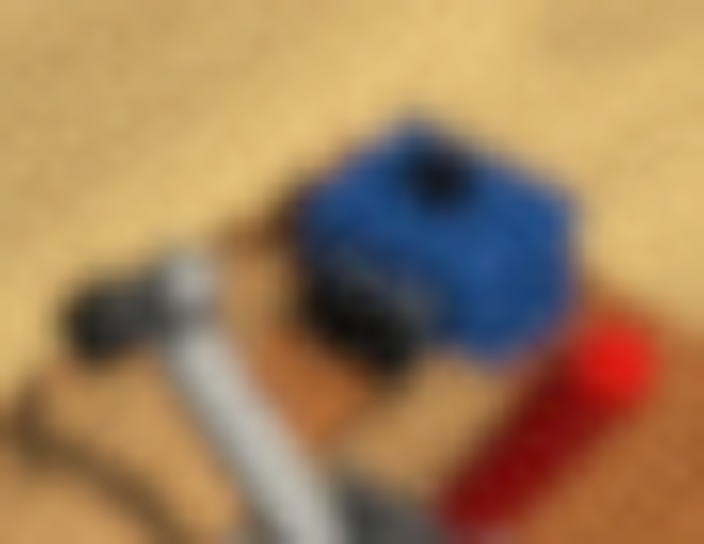

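View pics/side3e.png

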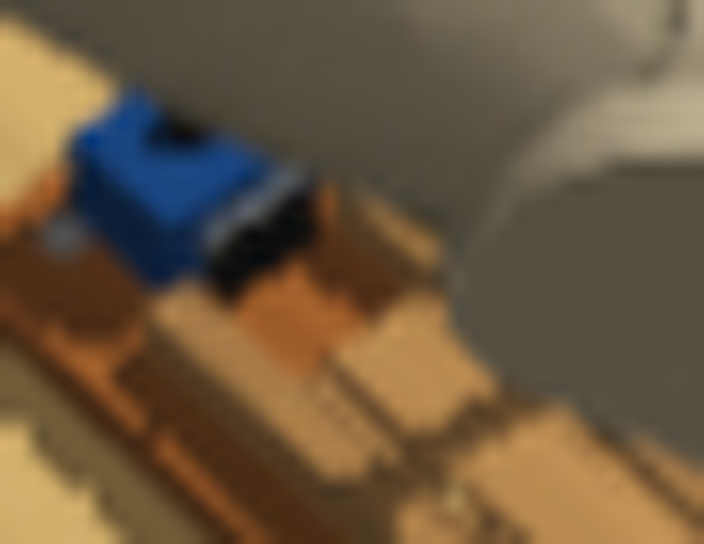

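```bash
python3 - <<'E'
from fit import *
z=load('pics/side3.npz'); p=np.load('jig2.npy')
e=lambda a,b:(234+(a+.5)/16-.5,186+(b+.5)/16-.5)
J=lambda w:np.array(((w[0]-p[0])*np.cos(p[2])+(w[1]-p[1])*np.sin(p[2]),-(w[0]-p[0])*np.sin(p[2])+(w[1]-p[1])*np.cos(p[2]),w[2]))
for n,uv,h in (('blank front L',(330,350),40),('front R',(430,285),40),('rub top L',(208,252),42),('rub top R',(312,190),42),('rub bot L',(225,295),20),('rub bot R',(315,240),20),('block top L',(165,220),52),('block top R',(275,160),52)):
    print(n,J(onz(z,*e(*uv),h)).round(1))
E
```

```text
blank front L [-43.9  46.7  40. ]
front R [-12.8  45.5  40. ]
rub top L [-47.8  87.8  42. ]
rub top R [-16.3  85.5  42. ]
rub bot L [-43.   87.9  20. ]
rub bot R [-15.2  86.1  20. ]
block top L [-54.1  96.3  52. ]
block top R [-21.9  92.6  52. ]
```

The rubber face is at jig y of about 86 and the blank front at about 46, so the gap is about 38 mm. I push 26 mm, then feel for the face in small steps.

Emit:
drive_tool:
  offset:
    - [0.01,0,0]
    - [0.02,0,0]
    - [0.03,0,0]
    - [0.04,0,0]
    - [0.05,0,0]
    - [0.06,0,0]
    - [0.07,0,0]
    - [0.08,0,0]
    - [0.09,0,0]
    - [0.1,0,0]
    - [0.11,0,0]
    - [0.12,0,0]
  turn: [0,0,0,0,0,0,0,0,0,0,0,0]
  gripper: [0,0,0,0,0,0,0,0,0,0,0,0]

```text
t: 9.25
position: [517.5, -191.2, 191.1]
tool_rot: [-0.0, 0.695, 0.719, -0.0]
contact_force: [-0.3, -1.9, -0.3]
grip_width: 0.4
```

Emit:
drive_tool:
  offset:
    - [0.01,0,0]
    - [0.02,0,0]
    - [0.03,0,0]
    - [0.04,0,0]
    - [0.05,0,0]
    - [0.06,0,0]
    - [0.07,0,0]
    - [0.08,0,0]
    - [0.09,0,0]
    - [0.1,0,0]
  turn: [0,0,0,0,0,0,0,0,0,0]
  gripper: [0,0,0,0,0,0,0,0,0,0]

```text
t: 10.25
position: [517.1, -179.2, 191.1]
tool_rot: [0.0, 0.695, 0.719, 0.0]
contact_force: [-0.4, -1.9, -0.1]
grip_width: 0.2
```

Emit:
drive_tool:
  offset:
    - [0.005,0,0]
    - [0.01,0,0]
    - [0.015,0,0]
    - [0.02,0,0]
  turn: [0,0,0,0]
  gripper: [0,0,0,0]

```text
t: 10.65
position: [517.1, -176.9, 191.1]
tool_rot: [0.0, 0.695, 0.719, -0.0]
contact_force: [-0.3, -1.8, -0.9]
grip_width: 0.5
```

Emit:
drive_tool:
  offset:
    - [0.005,0,0]
    - [0.01,0,0]
    - [0.015,0,0]
  turn: [0,0,0]
  gripper: [0,0,0]

```text
t: 10.95
position: [517.0, -175.1, 191.1]
tool_rot: [-0.0, 0.695, 0.719, -0.0]
contact_force: [0.1, -1.5, -0.5]
grip_width: 0.6
```

Emit:
drive_tool:
  offset:
    - [0.005,0,0]
    - [0.01,0,0]
    - [0.015,0,0]
  turn: [0,0,0]
  gripper: [0,0,0]

```text
t: 11.25
position: [516.9, -173.2, 191.1]
tool_rot: [0.0, 0.695, 0.719, -0.0]
contact_force: [0.1, -1.6, -0.7]
grip_width: 0.6
```

Now one call at a time, about 1.2 mm each.

Emit:
drive_tool:
  offset:
    - [0.005,0,0]
    - [0.01,0,0]
  turn: [0,0]
  gripper: [0,0]

```text
t: 11.45
position: [516.9, -172.1, 191.1]
tool_rot: [0.0, 0.695, 0.719, 0.0]
contact_force: [-0.0, -1.7, 0.1]
grip_width: 0.5
```

Emit:
drive_tool:
  offset:
    - [0.005,0,0]
    - [0.01,0,0]
  turn: [0,0]
  gripper: [0,0]

```text
t: 11.65
position: [516.8, -170.8, 191.1]
tool_rot: [-0.0, 0.695, 0.719, -0.0]
contact_force: [0.3, -2.2, 0.2]
grip_width: 0.2
```

Emit:
drive_tool:
  offset:
    - [0.005,0,0]
    - [0.01,0,0]
  turn: [0,0]
  gripper: [0,0]

```text
t: 11.85
position: [516.8, -169.7, 191.1]
tool_rot: [-0.0, 0.695, 0.719, -0.0]
contact_force: [0.3, -1.5, -0.7]
grip_width: 0.1
```

Emit:
drive_tool:
  offset:
    - [0.005,0,0]
    - [0.01,0,0]
  turn: [0,0]
  gripper: [0,0]

```text
t: 12.05
position: [516.8, -168.5, 191.1]
tool_rot: [0.0, 0.695, 0.719, -0.0]
contact_force: [0.2, -2.5, -0.4]
grip_width: 0.2
```

Emit:
drive_tool:
  offset:
    - [0.005,0,0]
    - [0.01,0,0]
  turn: [0,0]
  gripper: [0,0]

```text
t: 12.25
position: [516.8, -167.6, 191.2]
tool_rot: [0.001, 0.695, 0.719, -0.0]
contact_force: [-0.5, -6.9, -2.1]
grip_width: 0.5
```

Force is rising: the stop is felt at TCP y of about −168. One more small press.

Emit:
drive_tool:
  offset:
    - [0.003,0,0]
    - [0.003,0,0]
  turn: [0,0]
  gripper: [0,0]

```text
t: 12.45
position: [516.8, -167.5, 191.2]
tool_rot: [0.001, 0.695, 0.719, -0.0]
contact_force: [-0.6, -7.2, -2.2]
grip_width: 0.2
```

Emit:
drive_tool:
  offset:
    - [0.005,0,0]
    - [0.005,0,0]
  turn: [0,0]
  gripper: [0,0]

```text
t: 12.65
position: [516.8, -167.1, 191.3]
tool_rot: [0.001, 0.695, 0.719, -0.0]
contact_force: [-0.5, -9.4, -1.9]
grip_width: 0.7
```

Emit:
drive_tool:
  offset:
    - [0.005,0,0]
    - [0.005,0,0]
    - [0.005,0,0]
  turn: [0,0,0]
  gripper: [0,0,0]

```text
t: 12.95
position: [516.8, -166.8, 191.4]
tool_rot: [0.001, 0.695, 0.719, -0.0]
contact_force: [0.5, -10.9, -0.6]
grip_width: 0.6
```

Home, with about 11 N at the tool. Back off gently, then raise.

Emit:
drive_tool:
  offset:
    - [-0.005,0,0]
    - [-0.01,0,0]
    - [-0.02,0,0]
    - [-0.04,0,0]
    - [-0.1,0,0]
    - [-0.25,0,0]
    - [-0.25,0,-0.1]
    - [-0.25,0,-0.4]
    - [-0.25,0,-0.8]
    - [-0.25,0,-1]
    - [-0.25,0,-1]
  turn: [0,0,0,0,0,0,0,0,0,0,0]
  gripper: [0,0,0,0,0,0,0,0,0,0,0]

```text
t: 14.05
position: [518.0, -196.1, 315.5]
tool_rot: [0.004, 0.695, 0.719, 0.001]
contact_force: [0.5, -0.1, -0.1]
grip_width: 0.5
```

Emit:
drive_tool:
  offset:
    - [0,0,-0.4]
    - [0,0,-0.8]
    - [0,0,-0.8]
    - [0,0,-0.8]
  turn: [0,0,0,0]
  gripper: [0,0,0,0]

```text
t: 14.45
position: [517.5, -195.8, 406.8]
tool_rot: [-0.0, 0.695, 0.719, 0.0]
contact_force: [-0.1, -0.1, -0.1]
grip_width: 0.8
```

```bash
python3 grab.py 4 wrist side; python3 - <<'E'
from h import *
z=load('pics/side4.npz'); c=z['p'][162:267,222:362,::-1]
cv2.imwrite('pics/side4c.png',cv2.resize(c,None,fx=5,fy=5,interpolation=cv2.INTER_CUBIC))
E
```

```text
14.55 [ 517.6 -195.8  405.2] [-1.700e-03  6.948e-01  7.192e-01 -3.000e-04] [-0.57  0.38  1.41  0.    1.36 -0.61] [ 0.06  0.42 -0.95]
```

View pics/wrist4.png

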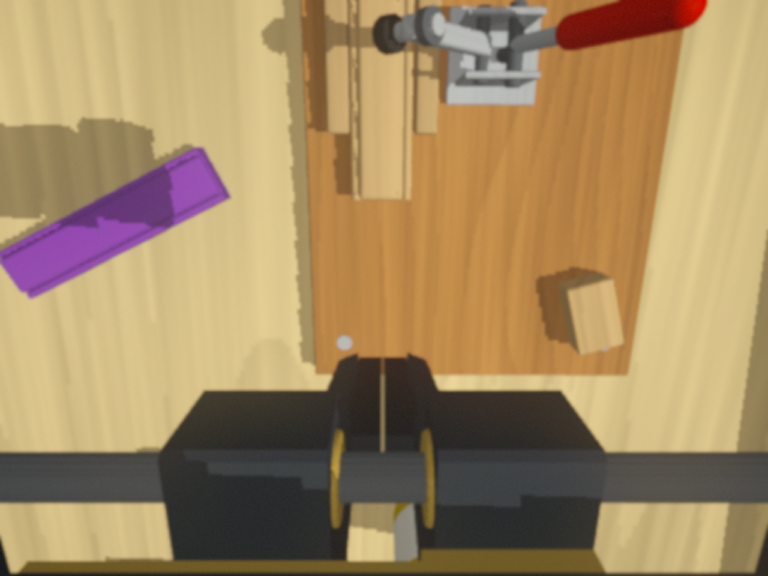

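View pics/side4c.png

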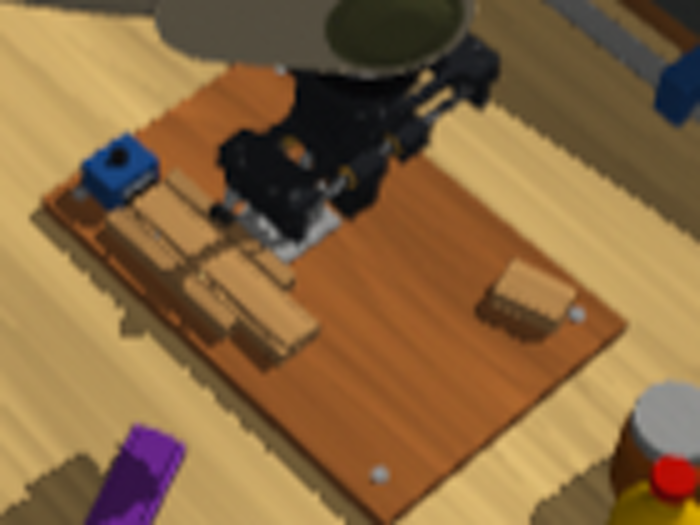

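The blank is home: its front meets the black face, and the fences are visible on both sides. Next I move over the lever and turn the tool 90°.

Emit:
drive_tool:
  offset:
    - [0.3,0.3,0]
    - [0.6,0.6,0]
    - [0.9,0.81,0]
    - [1,0.81,0]
    - [1,0.81,0]
    - [1,0.81,0]
    - [1,0.81,0]
    - [1,0.81,0]
    - [1,0.81,0]
    - [1,0.81,0]
    - [1,0.81,0]
    - [1,0.81,0]
  turn: [0.07,0.14,0.21,0.28,0.35,0.42,0.49,0.56,0.63,0.7,0.755,0.755]
  gripper: [0,0,0,0,0,0,0,0,0,0,0,0]

```text
t: 15.75
position: [610.8, -72.5, 405.3]
tool_rot: [-0.001, 1.0, 0.012, -0.002]
contact_force: [0.4, -0.1, 0.5]
grip_width: 0.5
```

```bash
python3 grab.py 5 wrist
```

```text
15.8 [610.7 -72.5 405.5] [-4.000e-04  9.999e-01  1.330e-02 -1.300e-03] [-0.31  0.52  1.2   0.    1.43  1.24] [-0.17 -0.32 -0.4 ]
```

View pics/wrist5.png

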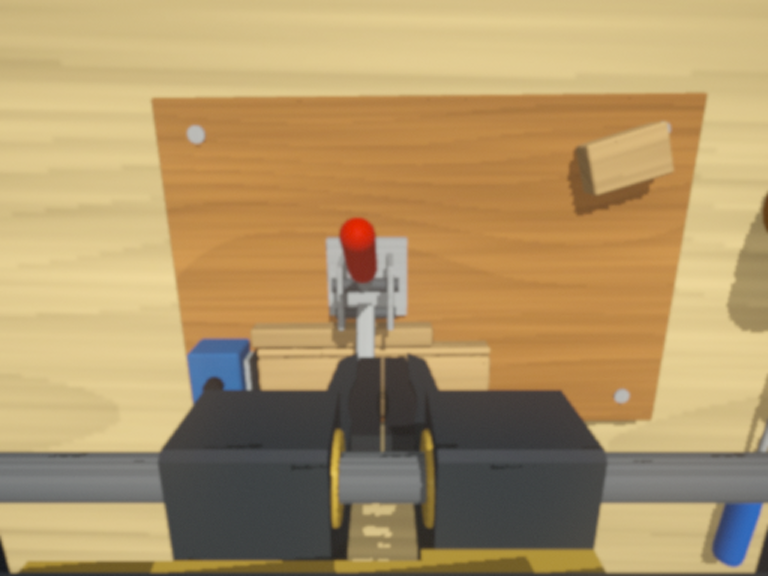

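The wrist view shows the lever end at (358,235), grip base at (364,278), board far corners at (152,98) and (706,94), and the blank against the stop's grey and black nose at (252,372).

```bash
python3 - <<'E'
from fit import *
z=load('pics/wrist5.npz')
w=lambda a,b:((a+.5)/1.5-.5,(b+.5)/1.5-.5)
print('tip',onz(z,*w(358,235),148.7).round(1),dep(z,*w(358,235)).round(1))
print('corners',onz(z,*w(152,98),18).round(1),onz(z,*w(706,94),18).round(1),onz(z,*w(652,421),18).round(1))
for p in (np.load('jig2.npy'),np.load('jig.npy')): print(W(p,[(99.8,0,148.7),(175,150,18),(175,-240,18),(-85,-240,18)]).round(1))
pts=[((175,150,18),w(152,98)),((175,-240,18),w(706,94)),((-85,-240,18),w(652,421)),((99.8,0,148.7),w(358,235))]
f=lambda p:np.concatenate([(proj(z,W(p,P))[0]-uv) for P,uv in pts])
r=least_squares(f,np.load('jig2.npy'));p=r.x;print(p,r.fun.round(1))
np.save('jig3.npy',p)
E
```

```text
tip [643.3 -60.9 148.7] [644.9 -61.3 157.8]
corners [713.  90.  18.] [ 724.6 -296.4   18. ] [ 466.2 -306.2   18. ]
[[ 643.6  -59.8  148.7]
 [ 714.7   92.3   18. ]
 [ 725.4 -297.6   18. ]
 [ 465.5 -304.7   18. ]]
[[ 644.3  -62.4  148.7]
 [ 714.2   90.1   18. ]
 [ 727.8 -299.7   18. ]
 [ 468.  -308.8   18. ]]
[ 5.42950347e+02 -6.37779096e+01  3.06715390e-02] [-1.5 -0.3  1.9 -0.6 -0.1  0.6 -0.3  0.8]
```

Emit:
drive_tool:
  offset:
    - [0.0275,-0.096,0]
    - [0.0275,-0.096,0.2]
    - [0.0275,-0.096,0.4]
    - [0.0275,-0.096,0.6]
    - [0.0275,-0.096,0.75]
    - [0.0275,-0.096,0.8]
    - [0.0275,-0.096,0.8]
    - [0.0275,-0.096,0.8]
  turn: [0,0,0,0,0,0,0,0]
  gripper: [0,0,0,0,0,0,0,0]

```text
t: 16.6
position: [613.9, -60.6, 312.1]
tool_rot: [0.0, 1.0, 0.013, 0.001]
contact_force: [-0.2, 0.1, 0.7]
grip_width: 0.5
```

```bash
python3 grab.py 6 wrist scene; python3 - <<'E'
from h import *
z=load('pics/scene6.npz'); c=z['p'][190:270,215:315,::-1]
cv2.imwrite('pics/scene6c.png',cv2.resize(c,None,fx=7,fy=7,interpolation=cv2.INTER_CUBIC))
E
```

```text
16.7 [613.9 -60.7 312.2] [3.000e-04 9.999e-01 1.230e-02 9.000e-04] [-0.29  0.59  1.32  0.    1.22  1.26] [ 0.58  0.34 -0.72]
```

View pics/wrist6.png

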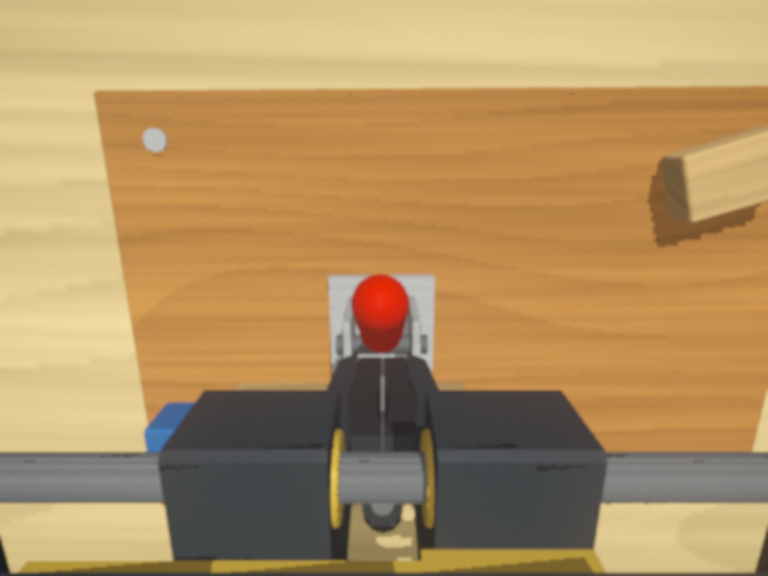

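View pics/scene6c.png

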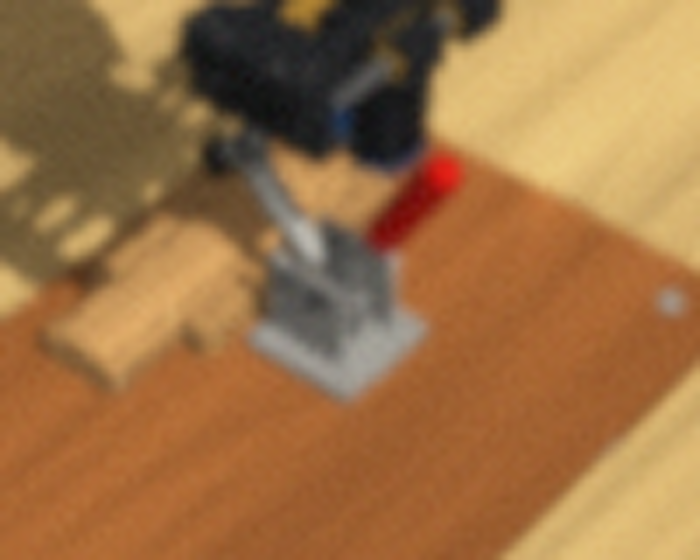

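Aligned: the fingertip lies on the −x (upper) side of the grip, and the grip at (380,310) is centred between the fingers at column 381. Now I push along the lever's arc, checking force.

Emit:
drive_tool:
  offset:
    - [0.03,0,0]
    - [0.055,0,0]
    - [0.073,0,0]
    - [0.09,0,0.009]
    - [0.108,0,0.018]
    - [0.125,0,0.027]
    - [0.142,0,0.036]
    - [0.142,0,0.036]
  turn: [0,0,0,0,0,0,0,0]
  gripper: [0,0,0,0,0,0,0,0]

```text
t: 17.5
position: [630.6, -60.4, 306.8]
tool_rot: [-0.0, 1.0, 0.012, -0.001]
contact_force: [-5.1, -0.3, 3.3]
grip_width: 0.5
```

About 6 N normal to the lever, as expected. Continue.

Emit:
drive_tool:
  offset:
    - [0.032,0,0.021]
    - [0.064,0,0.042]
    - [0.095,0,0.065]
    - [0.125,0,0.089]
    - [0.153,0,0.116]
    - [0.18,0,0.143]
    - [0.18,0,0.143]
  turn: [0,0,0,0,0,0,0]
  gripper: [0,0,0,0,0,0,0]

```text
t: 18.2
position: [652.6, -59.8, 289.0]
tool_rot: [-0.0, 1.0, 0.012, -0.0]
contact_force: [-2.4, 0.4, 0.9]
grip_width: 0.6
```

```bash
python3 grab.py 7 wrist
```

```text
18.25 [652.4 -59.9 289.3] [-1.000e-04  9.999e-01  1.210e-02 -2.000e-04] [-0.27  0.7   1.21  0.    1.24  1.28] [-3.58 -0.28  1.68]
```

View pics/wrist7.png

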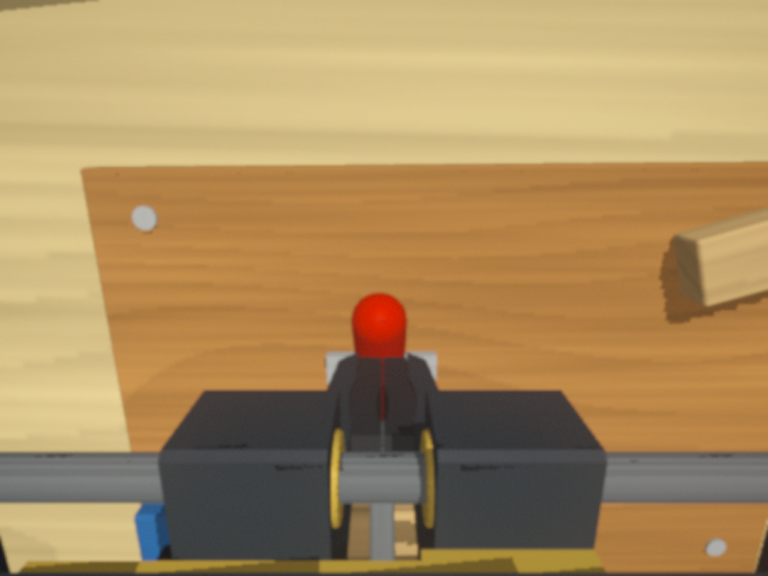

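Emit:
drive_tool:
  offset:
    - [0.025,0,0.029]
    - [0.049,0,0.059]
    - [0.072,0,0.09]
    - [0.093,0,0.123]
    - [0.107,0,0.147]
    - [0.119,0,0.17]
    - [0.13,0,0.195]
    - [0.13,0,0.195]
    - [0.13,0,0.195]
  turn: [0,0,0,0,0,0,0,0,0]
  gripper: [0,0,0,0,0,0,0,0,0]

```text
t: 19.15
position: [668.0, -59.5, 266.3]
tool_rot: [0.0, 1.0, 0.012, 0.0]
contact_force: [-0.1, -0.6, -0.3]
grip_width: 0.3
```

```bash
python3 grab.py 8 wrist scene; python3 - <<'E'
from h import *
z=load('pics/scene8.npz'); c=z['p'][190:270,215:315,::-1]
cv2.imwrite('pics/scene8c.png',cv2.resize(c,None,fx=7,fy=7,interpolation=cv2.INTER_CUBIC))
E
```

```text
19.25 [667.9 -59.5 266.5] [1.000e-04 9.999e-01 1.210e-02 2.000e-04] [-0.26  0.75  1.17 -0.    1.22  1.28] [ 0.19 -0.49 -0.15]
```

View pics/wrist8.png

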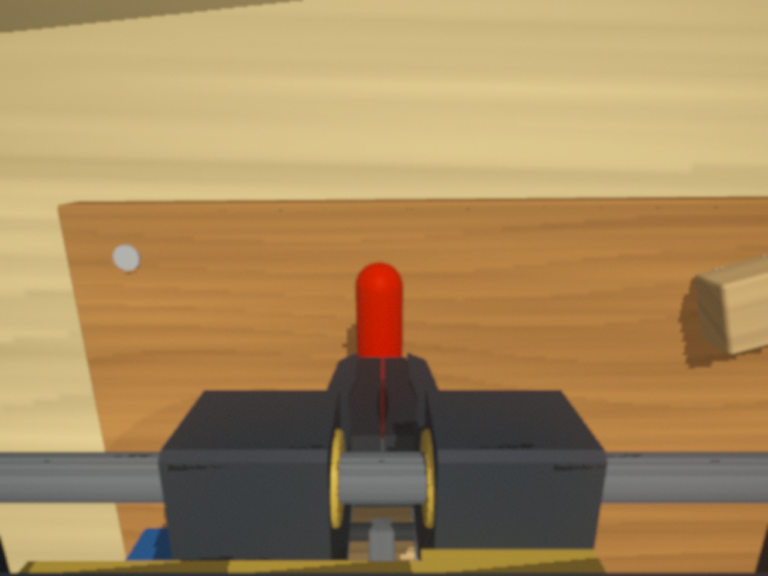

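View pics/scene8c.png

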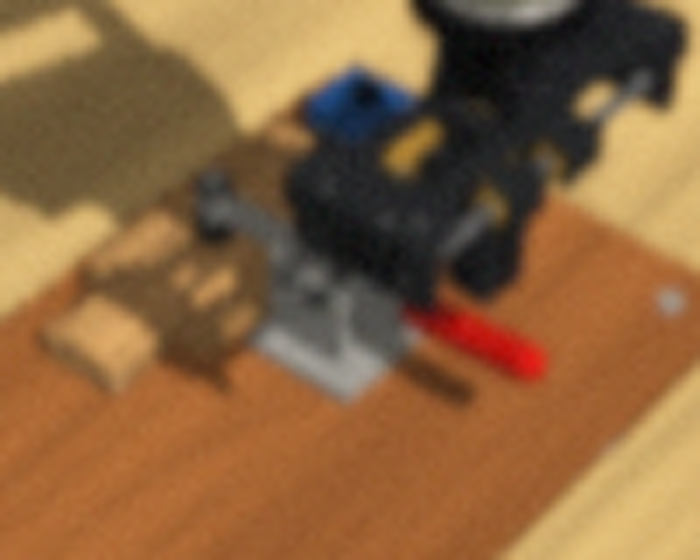

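The lever has snapped over (nearly level) and the force is zero. Retreat upwards and verify.

Emit:
drive_tool:
  offset:
    - [0,0,-0.2]
    - [0,0,-0.5]
    - [0,0,-0.9]
    - [0,0,-1]
    - [0,0,-1]
  turn: [0,0,0,0,0]
  gripper: [0,0,0,0,0]

```text
t: 19.75
position: [667.8, -59.4, 388.6]
tool_rot: [0.001, 1.0, 0.012, 0.002]
contact_force: [-0.0, -0.1, 0.1]
grip_width: 0.6
```

Emit:
drive_tool:
  offset:
    - [-0.3,0,-0.2]
    - [-0.6,0,-0.5]
    - [-0.9,0,-0.5]
    - [-1,0,-0.5]
    - [-1,0,-0.5]
    - [-1,0,-0.5]
    - [-1,0,-0.5]
  turn: [0,0,0,0,0,0,0]
  gripper: [0,0,0,0,0,0,0]

```text
t: 20.45
position: [548.8, -62.5, 445.1]
tool_rot: [-0.0, 1.0, 0.012, -0.001]
contact_force: [0.0, -0.1, 0.6]
grip_width: 0.4
```

```bash
python3 grab.py 9 wrist scene side; python3 - <<'E'
from h import *
for n,(x0,y0,w,h) in dict(scene=(175,190,155,116),side=(222,162,140,105)).items():
    z=load(f'pics/{n}9.npz'); c=z['p'][y0:y0+h,x0:x0+w,::-1]
    cv2.imwrite(f'pics/{n}9c.png',cv2.resize(c,None,fx=5,fy=5,interpolation=cv2.INTER_CUBIC))
E
```

```text
20.6 [548.5 -62.4 445.6] [-2.000e-04  9.999e-01  1.220e-02 -4.000e-04] [-0.33  0.35  1.34  0.    1.45  1.22] [ 0.15  0.71 -0.07]
```

View pics/wrist9.png

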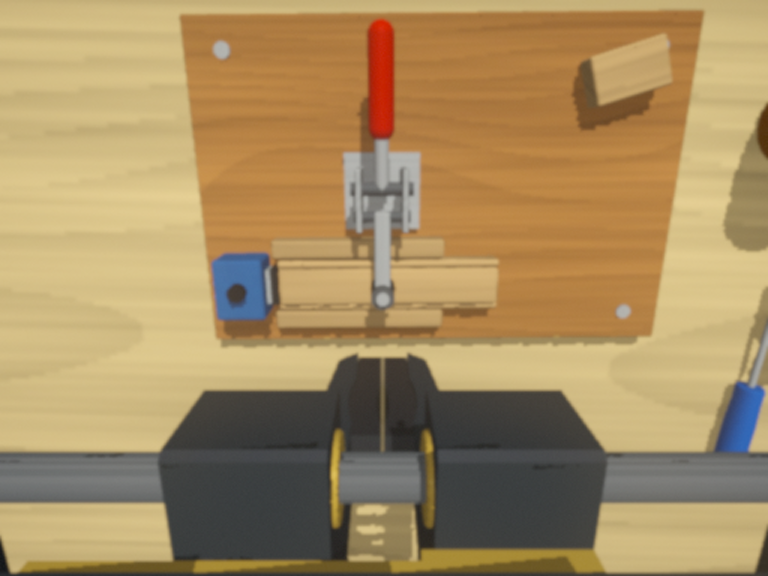

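View pics/scene9c.png

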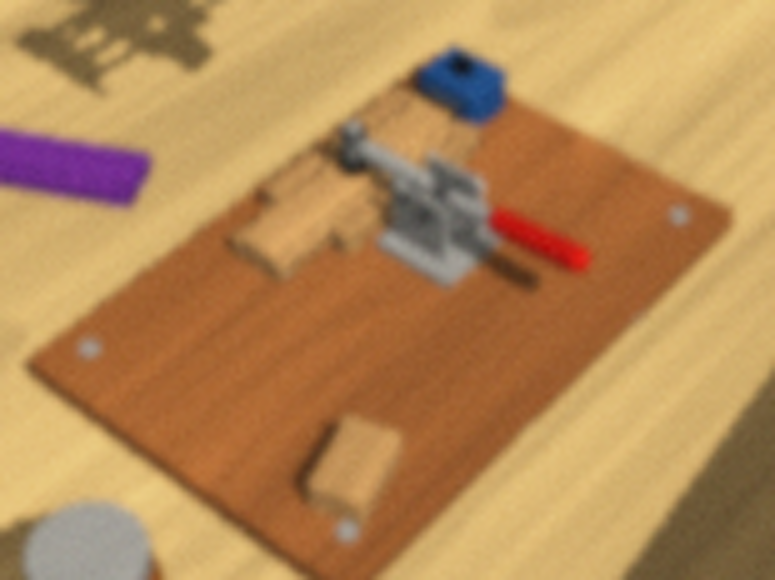

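View pics/side9c.png

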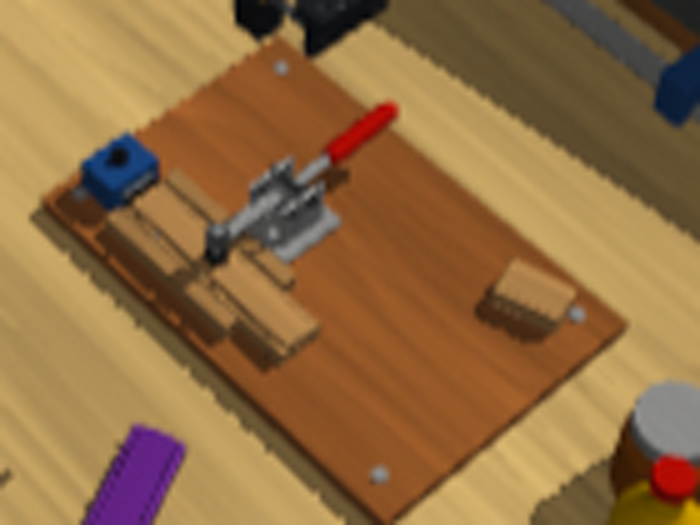

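```bash
python3 - <<'E'
from h import *
z=load('pics/wrist9.npz'); c=z['p'][160:220,135:215,::-1]
cv2.imwrite('pics/wrist9c.png',cv2.resize(c,None,fx=9,fy=9,interpolation=cv2.INTER_CUBIC))
E
```

```text
(no output)
```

View pics/wrist9c.png

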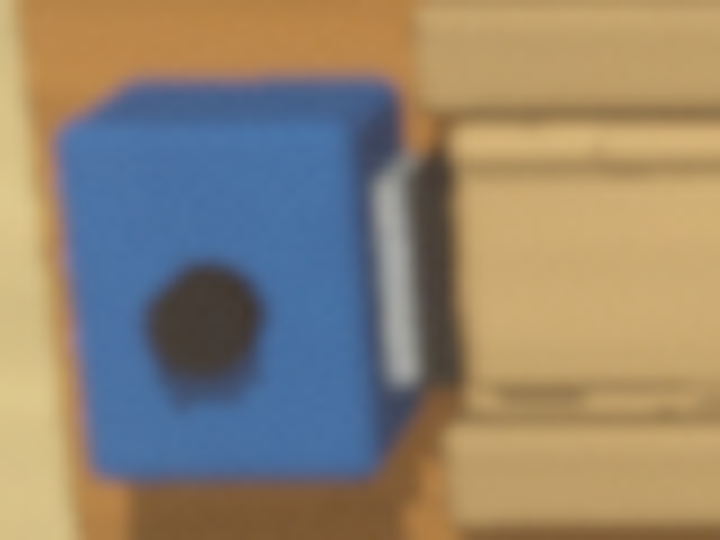

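The moulding's end lies flush on the black rubber at crop (455,260), with no gap. The lever is down and the pad is on the moulding. Handing in.

```bash
python3 -c "
from cell import arm
print(arm.job_done()); print(arm.get_obs()['t'])"
```

```text
the job is handed in; nothing more can be done
None
the job is handed in; nothing more can be done
```

The moulding is clamped against the stop and the lever is locked shut. I handed the job in at about 20.6 s.

- **Push to the stop:** I pushed the moulding along the channel with closed fingertips, against about 2 N of friction. I felt the rubber face and pressed to about 11 N at the tool before backing off slowly.
- **Clamp:** I pushed the red lever down along its arc. The highest force I read at the lever was about 6 N. It snapped over centre, and the force then read zero.

**Last checks:** After I moved clear, all three cameras showed the lever almost level and the hold-down pad on the moulding. An enlarged wrist view showed no visible gap between the moulding and the black rubber. The offcut and the purple strip look unmoved, and nothing was touched except the moulding and the lever. The force was read only at the end of each move, so a brief higher peak would not have shown. No check failed. The cameras disagreed with each other by up to about 4 mm on where the jig lay, within what the pushes could tolerate.

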